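Dispense two cassettes with full plunger strokes

ROBOT

A 6-joint arm with a two-finger parallel gripper is mounted at the origin on the work surface. World frame = base frame: x ahead of the robot, y to its left, z up, the work surface at z = 0. Lengths are in mm, angles in rad, forces in N, time in s.
With the tool pointing down it reaches from about 350 to 775 mm from the base axis. Payload 7.3 kg.
Tool frame: the origin (TCP) lies on the centre line of the jaws, within the pads' length; the fingertips stand 22 mm ahead of it and the grasp point (between the pads) lies 3 mm ahead of it; z points along the fingers, y is the direction in which the jaws open and shut (so a half turn about z gives the same grasp; the last joint's range is limited). The gripper opens to 92 mm and grips with 3 to 60 N. Pads are 19 mm wide; open, the fingers measure 130 mm over their backs; the gripper's body (75 mm by 190 mm) begins 47 mm behind the grasp point.
Start: joints at [1.009, 0.342, 1.524, -0, 1.275, -0.146], TCP at [212.046, 480.291, 248.741] pointing down, gripper open.
Joint ranges: [-2.53, 2.53], [-0.77, 2.02], [0.04, 2.7], [-1, 4.14], [0.28, 2.66], [-3.11, 3.11]. Speed limits (rad/s): [2.57, 2.57, 3.14, 3.14, 3.14, 3.14].

INTERFACE

Orientations are given as [roll, pitch, yaw] about the fixed x, y, z axes, in that order (R = Rz(yaw) Ry(pitch) Rx(roll)).
In Python, from plant import get_obs, capture, close_job gives the robot as it stands.
- The arm moves only by the tool carry_out, never from a script. Its arguments are lists of equal length, an entry for each row: "xyz": the shift along the tool's x, y, z scaled (see below), a list of three; "dr": the turn, a rotation vector about the tool's x, y, z scaled (see below), a list of three. A call has 1 to 8 rows; each row shifts and turns the commanded pose from where the row before left it, along the tool's axes as they then stand; what a row does not reach is not made up. The controller multiplies each number of a shift by 0.06 m and each number of a turn by 8 degrees. A row lasts 1/8 s, in which the tool goes at most 62.5 mm and 10.7 degrees, less where a joint would pass 70% of its speed; a pose out of reach is approached as far as the arm can. A call with a number of a shift or a turn outside -1 to 1 is refused whole. A call with a gripper value outside its range is refused whole. "gripper" is the gripper's target within -1 to 1 (fully open at 1, half-way at 0, shut at -1), set as the call begins (left out, the last holds). The fingers move at their own pace and stop on an object; the grip force is fixed at half the most. Time passes only in rows, so rows that do not move let the fingers close. It gives the time, the measured TCP pose, the force and the opening at its end, in the units of the state.
- get_obs(): the state, without advancing time (a new reading comes with each control period).
- capture(name): name is "side" or "top" or "wrist"; returns a dict with "image" (400x640x3 uint8, blue, green, red), "fx", "fy", "cx", "cy" (pixels), "D" ([k1, k2, p1, p2, k3] as OpenCV has them; the pictures are not rectified), "pose" (4x4, takes a point from camera to world coordinates). Camera axes: x right, y up, looking along -z (the intrinsics and any distortion apply to the point x, -y, -z); pixel columns grow to the right and rows downward; lengths in mm; the calibration is good to about 2 mm. A picture is of the moment at which its call begins. There is no depth.
- close_job(): hands the job in, once; it reports no verdict.
The state is a dict: "time": time; "joint_positions": joint angles; "dq": joint speeds; "tau": joint torques, N m; "tool_pos": TCP position; "tcp_rot": TCP orientation; "contact_force": force on the tool from outside, world axes, zero at the start; "moment": the same for the moment, N m; "grip_width": finger opening in mm.
Only numpy, scipy, OpenCV 4.12 (cv2) and the standard library are available. Lean on these libraries where they do the work, as an engineer would, in place of code of your own. Each camera call takes 0.05 s, during which the arm holds its last target.

TASK

Set the blue tray on the bench squarely against the front of the cassette dispenser, centred under its outlet with its grip tab facing away, and let go of it. Then give the red plunger two strokes, each time pressing firmly home onto its stop for a moment without ramming it and letting it come all the way back up, so that exactly two cassettes lie in the tray and the other two stay in the dispenser. Leave the tray there and do not disturb the jar, carton and cup.

Things in the scene. Friction and masses are not known exactly. Their poses are not given: they have to be found in the camera images.
- dispenser: White bench dispenser, fixed; 125 mm deep, 90 wide. Origin under it on the bench, z up; its front looks along its own -x. Foot: flat front face at x = -49.5 mm, 90 mm wide, 55 high. On the foot: at the front a clear magazine (x -40 to -4 mm, top 132 mm high) with four cassettes stacked flat, behind it the closed works housing (to x = 75 mm, top 140 mm high) with the plunger on top.
- outlet (a point): Middle of the front edge of the outlet floor: on the foot's front face, 55 mm above the bench; axes as the dispenser. A full stroke pushes the lowest cassette out over this edge and it falls within 50 mm in front of it; when the plunger is fully back up, the next cassette drops into place. A part stroke may leave a cassette stuck in the outlet.
- plunger_top (a point): Centre of the flat top of the plunger's red button (42 mm across, 14 thick), 35 mm behind the dispenser's origin (its +x), 188.5 mm above the bench when up. Moves straight down: spring 4.4 N at the top, growing 0.2 N per mm; solid stop after 22 to 30 mm, different each run, only felt as force rising well above the spring's 9 to 10.5 N. Home means 5 N above the spring; over 45 N damages it.
- plunger: The plunger (button and stem), guided straight up and down in the dispenser; springs back up by itself when let go. Its origin is at the dispenser's origin when up and goes down with the stroke.
- stop_bar: The stop that the plunger's stem strikes: a small steel stepped bar shut inside the housing, out of sight and reach; which of its steps lies under the stem is chance.
- tray_center (a point): Centre of the blue open tray (70 mm along its x, 64 wide, 30 high, walls 3 mm, about 80 g), 15 mm above its underside; its x points away from the grip tab. Set against the dispenser, its +x end wall (35 mm from here) faces the foot's front face and the tab is on the side away from the dispenser.
- tray_grip (a point): Grip point on the tray's upright blue tab, 46 mm above the tray's underside, 55 mm from the tray's centre along its -x. The tab is 24 mm along the tray's x and 12 mm thick along its y (pinch it across y); its top is 64 mm above the underside. Axes as the tray.
- cassette1_center (a point): Centre of cassette 1 (number 1 is the lowest of the stack, 4 the highest), a solid yellow plastic block 28 x 28 x 10 mm, 12 g, in the magazine at the start.
- cassette2_center (a point): Centre of cassette 2 (number 1 is the lowest of the stack, 4 the highest), a solid green plastic block 28 x 28 x 10 mm, 12 g, in the magazine at the start.
- cassette3_center (a point): Centre of cassette 3 (number 1 is the lowest of the stack, 4 the highest), a solid yellow plastic block 28 x 28 x 10 mm, 12 g, in the magazine at the start.
- cassette4_center (a point): Centre of cassette 4 (number 1 is the lowest of the stack, 4 the highest), a solid green plastic block 28 x 28 x 10 mm, 12 g, in the magazine at the start.
- jar: Bystander: white jar with a red lid, 52 mm across, 85 mm high; origin under its centre.
- carton: Bystander: white carton with a mauve band, 60 x 75 mm, 55 mm high; origin under its centre.
- beaker: Bystander: white ceramic cup, 60 mm across, 80 mm high; origin under its centre.
Mind the look-alikes: they are no part of the job. What is meant by the part that bears tray_center is not orange, and is the smaller of those in its own colour. Of the things that look like the dispenser, take the one that is farthest to the robot's right at the start.

How it is judged:
By the outcome, as a careful person would: the job done as asked, in the order asked, and still so for the second after the job is handed in, with the robot touching nothing.
It also fails if it takes over 69 s, if anything falls off the work surface, if the arm or the gripper's body presses on something with over 40 N, if the wrist force passes 120 N, or if a joint passes its speed limit or range.

## Working session

There is one attempt and no reset: what is moved stays moved. The work goes in short steps, Python scripts to look and compute and a tool call to move; the robot and the scene stay as the last step left them, time stands still between calls to the robot, and variables do not carry over. Pictures are saved under pics/ and viewed, and the job is handed in when it is done.

Besides the shell and the picture viewer there is one more tool, called after ">>>" as name(argument=value, ...), one argument or row to a line, values as JSON. carry_out: Moves the arm, as the interface text tells. Shifts and turns lie within -1 to 1; 1 stands for 0.06 m of shift or 8 degrees of turn. Its arguments: {"type":"object","properties":{"xyz":{"type":"array"},"dr":{"type":"array"},"gripper":{"type":"number"}},"required":["xyz","dr"]}

```bash
ls; mkdir -p pics; python3 - <<'E'
from plant import *
import cv2,pickle
o=get_obs();print(o)
d={}
for n in("side","top","wrist"):
    c=capture(n);d[n]=c;cv2.imwrite(f"pics/{n}0.png",c["image"]);print(n,c["fx"],c["fy"],c["cx"],c["cy"],c["D"],c["pose"])
pickle.dump(d,open("c0.pkl","wb"))
E
```

```text
pics
{'time': 0.0, 'joint_positions': array([ 1.00897906e+00,  3.42715002e-01,  1.52500089e+00,  1.24791406e-05,
        1.27541445e+00, -1.45987824e-01]), 'dq': array([-3.23207926e-05,  4.98477653e-05, -1.55661147e-04,  1.53082483e-03,
       -9.90924330e-04,  8.81771637e-04]), 'tau': array([ 2.46312266e-03, -4.31246459e+01, -2.44220459e+01,  7.19482871e-02,
        5.60056453e-02, -1.42883441e-04]), 'tool_pos': array([211.84387891, 479.95597578, 248.05458046]), 'tcp_rot': array([-3.14007305e+00, -2.35494163e-04,  2.72575939e+00]), 'contact_force': array([ 0.24447572,  0.58191985, -0.03846645]), 'moment': array([ 0.01264655, -0.00237976, -0.02406233]), 'grip_width': 91.71458261623229}
side 472.1218372125706 472.1218372125706 320.32402285844245 201.17179444632535 [-0.13304512  0.          0.          0.          0.        ] [[ 7.99499235e-01  2.75870333e-01 -5.33569614e-01 -2.25293793e+02]
 [-6.00251592e-01  3.99969557e-01 -6.92619939e-01 -9.66986982e+02]
 [ 2.23383088e-02  8.74025121e-01  4.85366962e-01  8.72457035e+02]
 [ 0.00000000e+00  0.00000000e+00  0.00000000e+00  1.00000000e+00]]
top 402.8723446326271 402.8723446326271 320.4651531890759 198.03519570947122 [-0.0102993  0.         0.         0.         0.       ] [[ 4.48120819e-03  9.92601680e-01 -1.21333520e-01  4.39799003e+02]
 [-9.99985972e-01  4.10544806e-03 -3.34673127e-03  3.37183537e+01]
 [-2.82384262e-03  1.21346815e-01  9.92606154e-01  1.23723230e+03]
 [ 0.00000000e+00  0.00000000e+00  0.00000000e+00  1.00000000e+00]]
wrist 281.493409772523 281.493409772523 318.52889629508013 199.76843817394885 [0.00179506 0.         0.         0.         0.        ] [[ 4.04132735e-01 -8.69781779e-01 -2.83119036e-01  1.35517910e+02]
 [ 9.14698919e-01  3.83738496e-01  1.26770085e-01  5.13959932e+02]
 [-1.61863760e-03 -3.10200617e-01  9.50669741e-01  3.83125666e+02]
 [ 0.00000000e+00  0.00000000e+00  0.00000000e+00  1.00000000e+00]]
```

View pics/side0.png

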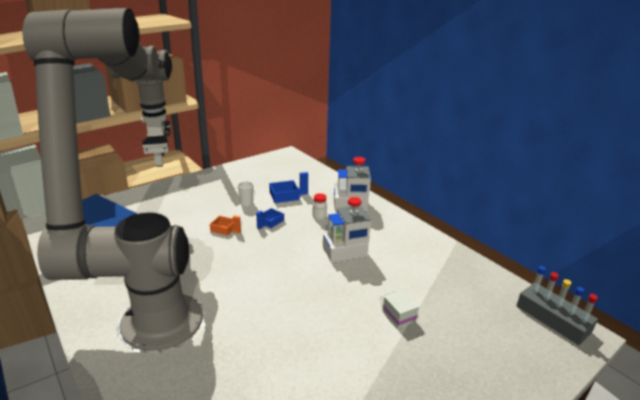

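View pics/top0.png

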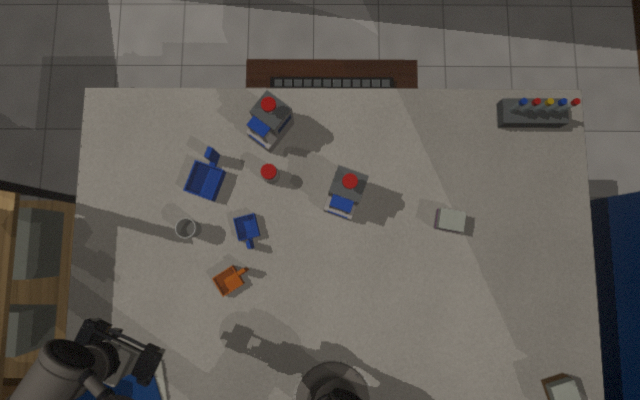

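View pics/wrist0.png

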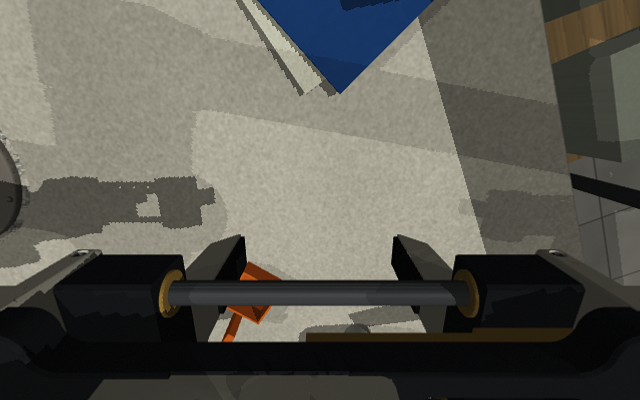

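Candidates in the top view. Trays: orange (229,280), larger blue (205,178) and smaller blue (247,228); I take the smaller blue one. Dispensers: (268,120) and (347,192); the second is farther to the robot's right, so I take that one. Close crops next.

```bash
cat > h.py <<'E'
import numpy as np,cv2,pickle
from scipy.spatial.transform import Rotation as Ro
F=np.diag([1.,-1,-1])
def K(c): return np.array([[c["fx"],0,c["cx"]],[0,c["fy"],c["cy"]],[0,0,1.]])
def proj(c,P):
    P=np.atleast_2d(np.asarray(P,float));T=np.array(c["pose"]);q=(P-T[:3,3])@T[:3,:3]@F
    return cv2.projectPoints(q,np.zeros(3),np.zeros(3),K(c),np.array(c["D"]))[0][:,0]
def unproj(c,uv,z):
    uv=np.array(uv,float).reshape(-1,1,2);n=cv2.undistortPoints(uv,K(c),np.array(c["D"]))[:,0]
    T=np.array(c["pose"]);d=np.c_[n,np.ones(len(n))]@F@T[:3,:3].T
    z=np.broadcast_to(z,len(n));return T[:3,3]+d*((z-T[2,3])/d[:,2])[:,None]
def crop(c,u,v,w,h,s,name):
    im=c["image"][v:v+h,u:u+w];cv2.imwrite(name,cv2.resize(im,None,fx=s,fy=s,interpolation=cv2.INTER_CUBIC))
def fr(x,y,yaw,P):
    P=np.atleast_2d(np.asarray(P,float));c,s=np.cos(yaw),np.sin(yaw)
    return P@np.array([[c,s,0],[-s,c,0],[0,0,1]])+[x,y,0]
def rows(o,tgt):pass
E
python3 - <<'E'
from h import *
d=pickle.load(open("c0.pkl","rb"));c=d["top"]
crop(c,300,150,100,75,8,"pics/a1.png");crop(c,190,190,100,75,8,"pics/a2.png")
print(unproj(c,[[247,228],[350,181],[205,178],[268,104]],[15,188,15,188]))
print(unproj(c,[[186,228],[269,172],[452,220]],[80,85,55]))
E
```

```text
[[496.76316229 260.14610141  15.        ]
 [613.63322822 -40.42585259 188.        ]
 [649.90403708 393.78616325  15.        ]
 [823.62251011 180.26532326 188.        ]]
[[ 492.90102277  423.67135133   80.        ]
 [ 656.24636072  187.5006444    85.        ]
 [ 520.91121281 -348.95334683   55.        ]]
```

View pics/a1.png

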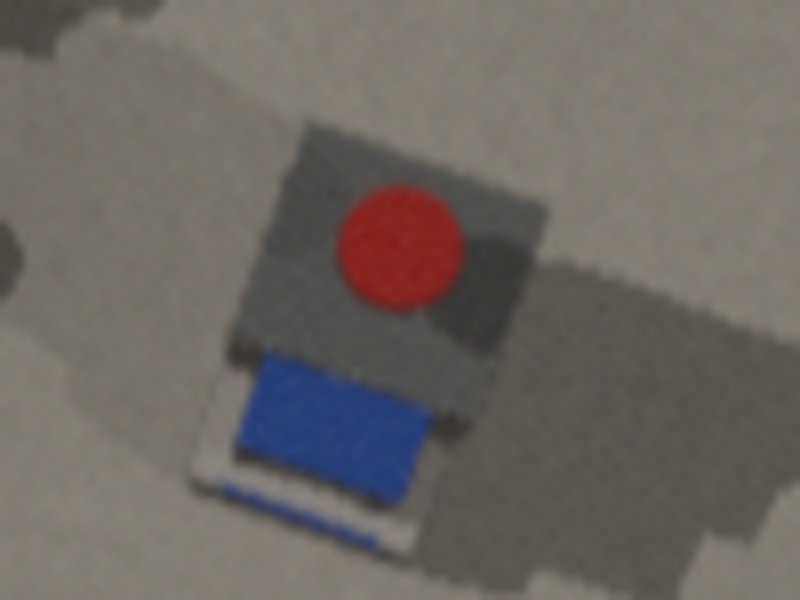

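View pics/a2.png

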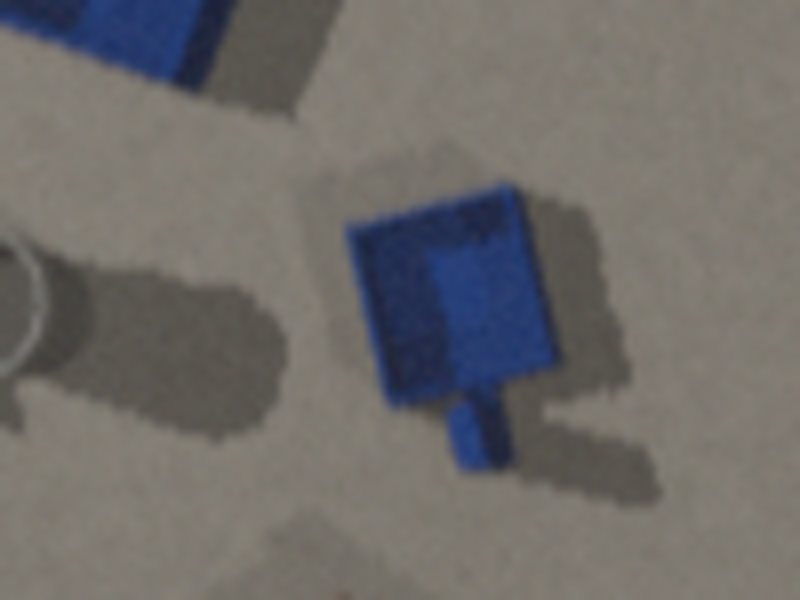

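```bash
cat > fit.py <<'E'
from h import *
from scipy.optimize import least_squares
def fit(obs,x0):
    # obs list of (cam,P,uv)
    f=lambda p:np.concatenate([(proj(c,fr(*p,P))-uv).ravel() for c,P,uv in obs])
    r=least_squares(f,x0,loss="soft_l1");return r.x,r.fun.reshape(-1,2)
E
python3 - <<'E'
from fit import *
d=pickle.load(open("c0.pkl","rb"));c=d["top"]
t=lambda a,u,v:(np.array(a)+.5)/8-.5+[u,v]
P=[[-49.5,45,55],[-49.5,-45,55],[75,45,140],[75,-45,140],[35,0,188.5]]
uv=t([[192,483],[412,553],[310,122],[549,208],[400,248]],300,150)
x,r=fit([(c,P,uv)],[580,-30,-.3]);print(x,r.round(1))
P=[[35,32,30],[35,-32,30],[-35,-32,30],[-35,32,30]]
uv=t([[350,228],[513,185],[560,363],[392,407]],190,190)
x2,r=fit([(c,P,uv)],[500,260,.3]);print(x2,r.round(1))
x2=np.array(x2)
print("grip",fr(*x2,[-55,0,46]),"goal tray",fr(*x,[-84.5,0,0]),"goalgrip",fr(*x,[-139.5,0,46]),"btn",fr(*x,[35,0,188.5]))
E
```

```text
[ 5.81765700e+02 -2.80460360e+01 -3.36468898e-01] [[-0.8 -0.3]
 [ 0.6  1.2]
 [-0.5 -0.2]
 [ 0.4 -0.2]
 [ 0.1 -0. ]]
[5.00570279e+02 2.59653516e+02 2.66735502e-01] [[-0.1 -0.1]
 [ 0.1 -0.2]
 [-0.1  0.1]
 [ 0.1  0.2]]
grip [[447.51527086 245.15640743  46.        ]] goal tray [[ 5.02003922e+02 -1.47849227e-01  0.00000000e+00]] goalgrip [[450.08797205  18.0107339   46.        ]] btn [[614.80312234 -39.60149802 188.5       ]]
```

Measurements look plausible. The tray sits at about (500,260) with yaw 0.27 rad, and its tab faces the robot. The dispenser sits at about (582,-28) with yaw -0.34. I'll build a row planner and hover over the tab with the wrist camera facing the tray.

```bash
cat > plan.py <<'E'
from h import *
from plant import get_obs
import sys
def plan(tgt,yaw,n,dec=2,cmd=None):
    o=get_obs();p0=np.array(o["tool_pos"]);R0=Ro.from_euler("xyz",o["tcp_rot"])
    R1=Ro.from_euler("xyz",[np.pi,0,yaw]);rv=(R0.inv()*R1).as_rotvec()
    tgt=np.array(tgt,float);p=p0.copy();R=R0;X=[];D=[]
    for i in range(n):
        rem=tgt-p
        s=(R.inv().apply(rem/(n-i))/60).round(dec)
        p=p+R.apply(s*60)
        rv=(R.inv()*R1).as_rotvec()/(n-i)
        w=(np.degrees(rv)/8).round(dec)
        R=R*Ro.from_rotvec(np.radians(w*8))
        X.append(s.tolist());D.append(w.tolist())
    for i in range(0,n,8):print("XYZ",str(X[i:i+8]).replace(" ",""),"\nDR",str(D[i:i+8]).replace(" ",""))
    print("end",p.round(1),R.as_euler("xyz").round(3),"from",p0.round(1),np.array(o["tcp_rot"]).round(3))
E
python3 -c "
from plan import *
plan([447.5,245.2,150],.267,20)"
```

```text
XYZ [[-0.26,-0.1,0.08],[-0.27,-0.07,0.08],[-0.27,-0.03,0.08],[-0.28,0.0,0.08],[-0.28,0.03,0.08],[-0.27,0.07,0.08],[-0.26,0.1,0.08],[-0.24,0.13,0.08]] 
DR [[-0.0,0.0,0.88],[-0.0,0.0,0.88],[-0.0,0.0,0.88],[-0.0,0.0,0.88],[-0.0,0.0,0.88],[-0.0,0.0,0.88],[-0.0,0.0,0.88],[-0.0,0.0,0.88]]
XYZ [[-0.23,0.16,0.08],[-0.2,0.19,0.08],[-0.18,0.21,0.08],[-0.15,0.23,0.08],[-0.12,0.25,0.08],[-0.09,0.26,0.09],[-0.06,0.27,0.08],[-0.03,0.28,0.09]] 
DR [[0.0,0.0,0.88],[0.0,0.0,0.88],[0.0,0.0,0.88],[0.0,0.0,0.88],[0.0,0.0,0.88],[0.0,0.0,0.88],[0.0,0.0,0.88],[0.0,0.0,0.88]]
XYZ [[0.01,0.28,0.08],[0.04,0.27,0.09],[0.07,0.27,0.08],[0.1,0.25,0.09]] 
DR [[0.0,0.0,0.88],[0.0,0.0,0.88],[0.0,0.0,0.88],[0.0,0.01,0.89]]
end [447.3 245.3 149.9] [ 3.141e+00 -1.000e-03  2.670e-01] from [211.9 480.  248.2] [-3.14  -0.     2.726]
```

>>> carry_out(
  xyz=[
    [-0.26,-0.1,0.08],
    [-0.27,-0.07,0.08],
    [-0.27,-0.03,0.08],
    [-0.28,0.0,0.08],
    [-0.28,0.03,0.08],
    [-0.27,0.07,0.08],
    [-0.26,0.1,0.08],
    [-0.24,0.13,0.08],
  ],
  dr=[
    [0,0,0.88],
    [0,0,0.88],
    [0,0,0.88],
    [0,0,0.88],
    [0,0,0.88],
    [0,0,0.88],
    [0,0,0.88],
    [0,0,0.88],
  ],
  gripper=1,
)

```text
time: 1.15
tool_pos: [306.6, 385.6, 210.0]
tcp_rot: [-3.141, 0.0, 1.739]
contact_force: [-0.4, -0.2, 0.9]
grip_width: 91.8
```

>>> carry_out(
  xyz=[
    [-0.23,0.16,0.08],
    [-0.2,0.19,0.08],
    [-0.18,0.21,0.08],
    [-0.15,0.23,0.08],
    [-0.12,0.25,0.08],
    [-0.09,0.26,0.09],
    [-0.06,0.27,0.08],
    [-0.03,0.28,0.09],
  ],
  dr=[
    [0,0,0.88],
    [0,0,0.88],
    [0,0,0.88],
    [0,0,0.88],
    [0,0,0.88],
    [0,0,0.88],
    [0,0,0.88],
    [0,0,0.88],
  ],
)

```text
time: 2.15
tool_pos: [401.3, 292.2, 170.4]
tcp_rot: [-3.141, 0.0, 0.756]
contact_force: [-0.2, -0.6, -0.8]
grip_width: 92.0
```

>>> carry_out(
  xyz=[
    [0.01,0.28,0.08],
    [0.04,0.27,0.09],
    [0.07,0.27,0.08],
    [0.1,0.25,0.09],
    [0,0,0],
    [0,0,0],
  ],
  dr=[
    [0,0,0.88],
    [0,0,0.88],
    [0,0,0.88],
    [0,0,0.88],
    [0,0,0],
    [0,0,0],
  ],
)

```text
time: 2.9
tool_pos: [447.2, 245.9, 150.3]
tcp_rot: [-3.141, 0.0, 0.271]
contact_force: [-1.0, -1.4, 0.3]
grip_width: 91.6
```

```bash
python3 - <<'E'
from plant import *
from h import *
o=get_obs();print(o["time"],o["tool_pos"],o["tcp_rot"],o["joint_positions"],o["contact_force"])
c=capture("wrist");cv2.imwrite("pics/w1.png",c["image"]);pickle.dump(c,open("w1.pkl","wb"));print(c["pose"])
E
```

```text
2.9 [447.16503466 245.93725622 150.2996032 ] [-3.14136660e+00  4.29329820e-04  2.70575996e-01] [3.52413854e-01 4.19212555e-01 1.70436984e+00 3.05887904e-04
 1.01841969e+00 1.65247368e+00] [-1.04771479 -1.38173478  0.25512085]
[[ 2.67137579e-01  9.16061343e-01  2.99113907e-01  5.29579574e+02]
 [-9.63658391e-01  2.53899166e-01  8.30525037e-02  2.68208840e+02]
 [ 1.36416658e-04 -3.10430072e-01  9.50596209e-01  2.85291828e+02]
 [ 0.00000000e+00  0.00000000e+00  0.00000000e+00  1.00000000e+00]]
```

View pics/w1.png

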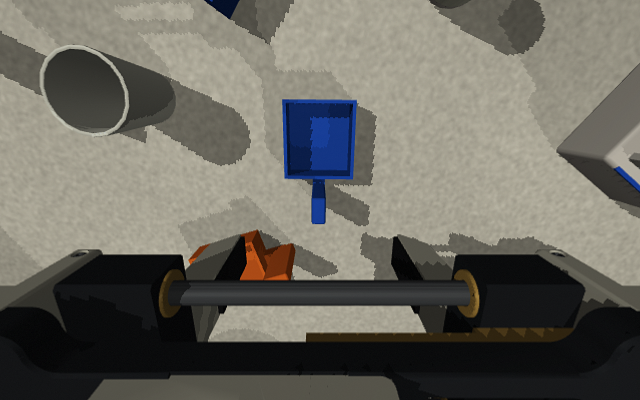

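The wrist view shows the small blue tray squarely, rim corners about (283,100), (356,100), (353,178), (286,178), tab top about (312-325, 195-223). The orange tray is near (245,255), and I need to check that it clears the left finger.

```bash
python3 - <<'E'
from fit import *
c=pickle.load(open("w1.pkl","rb"));t0=pickle.load(open("c0.pkl","rb"))["top"]
crop(c,270,85,100,75,8,"pics/b1.png");crop(c,270,160,100,75,8,"pics/b2.png")
crop(t0,200,240,80,60,8,"pics/b3.png")
P=[[35,32,30],[35,-32,30],[-35,-32,30],[-35,32,30]]
x,r=fit([(c,P,[[283,100],[356,100],[353,178],[286,178]])],[500,260,.27]);print(x,r.round(1))
print(proj(c,fr(*x,[[-67,6,64],[-67,-6,64],[-43,6,64],[-43,-6,64]])))
E
```

```text
[5.02751259e+02 2.59835959e+02 2.70959112e-01] [[-0.9 -0.7]
 [ 1.  -0.7]
 [ 0.8  1.1]
 [-0.9  1.1]]
[[312.55293322 225.23328459]
 [326.63497961 225.22555524]
 [312.34583947 198.4187432 ]
 [326.8790651  198.41069607]]
```

View pics/b1.png

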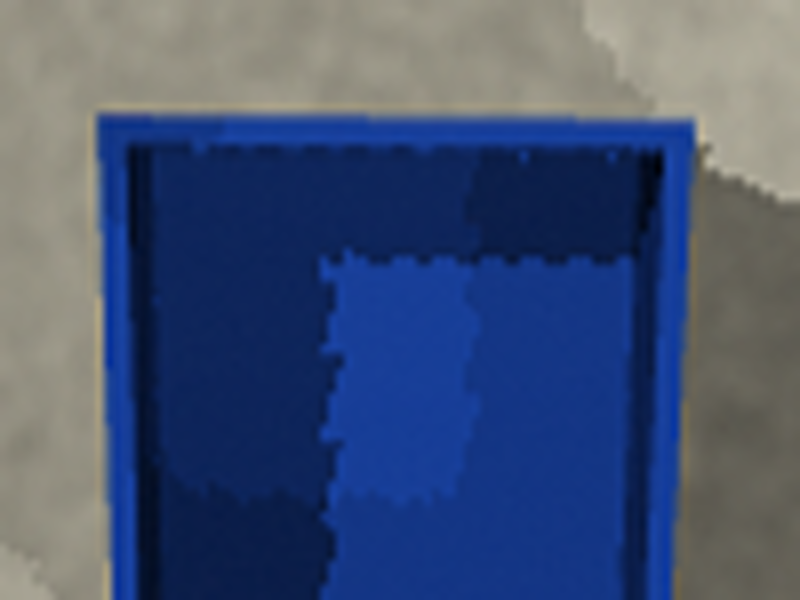

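View pics/b2.png

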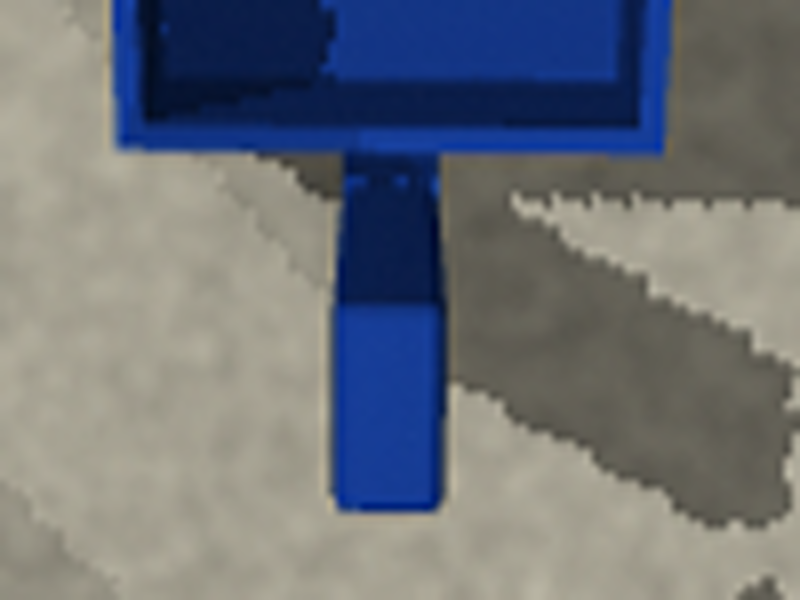

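View pics/b3.png

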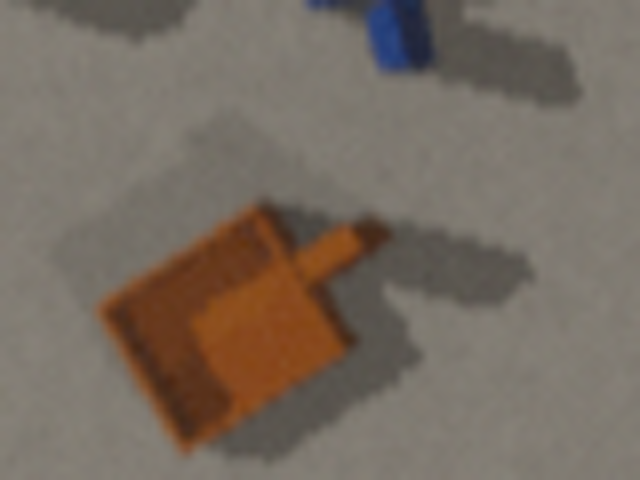

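```bash
python3 - <<'E'
from fit import *
c=pickle.load(open("w1.pkl","rb"));t0=pickle.load(open("c0.pkl","rb"))["top"]
P=[[35,32,30],[35,-32,30],[-35,-32,30],[-35,32,30],[-67,6,64],[-67,-6,64],[-43,6,64],[-43,-6,64]]
uv=[[282,99.2],[356.6,99.8],[352.6,179],[284.6,178.4],[311.4,223.5],[325.2,223.5],[311.8,197.6],[325,197.6]]
x,r=fit([(c,P,uv)],[500,260,.27]);print(x,r.round(1));print(fr(*x,[-55,0,46]))
print(unproj(t0,[[248,268],[233,265.5]],[64,30]), "finger outer",fr(*x,[[-45,65,30],[-65,65,30],[-65,48,30]]))
E
python3 -c "
from plan import *
plan([449,244.9,49],.268,3)"
```

```text
[5.03133572e+02 2.60472063e+02 2.61692839e-01] [[-0.2 -0.9]
 [ 0.2 -0.8]
 [ 0.3 -0.2]
 [-0.4 -0.2]
 [-0.2  1.1]
 [ 0.1  1.2]
 [-0.6  0.1]
 [ 0.8  0.3]]
[[450.00613515 246.24267592  46.        ]]
[[379.62612832 245.18355308  64.        ]
 [384.9549149  295.98902726  30.        ]] finger outer [[442.84912098 311.61680803  30.        ]
 [423.53005303 306.44248552  30.        ]
 [427.92822716 290.02127776  30.        ]]
XYZ [[0.01,0.01,0.56],[0.01,0.01,0.57],[0.0,0.01,0.56]] 
DR [[-0.0,0.0,0.01],[-0.0,0.0,0.0],[-0.0,0.0,0.01]]
end [448.7 244.7  49.1] [-3.141  0.     0.268] from [447.1 246.1 150.5] [-3.141  0.     0.271]
```

>>> carry_out(
  xyz=[
    [0.03,0,0.56],
    [0,0,0.57],
    [0,0,0.56],
    [0,0,0],
  ],
  dr=[
    [0,0,0.02],
    [0,0,0],
    [0,0,0],
    [0,0,0],
  ],
)

```text
time: 3.45
tool_pos: [447.4, 246.1, 47.3]
tcp_rot: [3.141, 0.005, 0.267]
contact_force: [0.4, 0.4, 0.3]
grip_width: 91.5
```

>>> carry_out(
  xyz=[
    [0,0,0],
    [0,0,0],
    [0,0,0],
    [0,0,0],
    [0,0,0],
    [0,0,0],
    [0,0,0],
    [0,0,0],
  ],
  dr=[
    [0,0,0],
    [0,0,0],
    [0,0,0],
    [0,0,0],
    [0,0,0],
    [0,0,0],
    [0,0,0],
    [0,0,0],
  ],
  gripper=-1,
)

```text
time: 4.45
tool_pos: [449.3, 246.2, 48.9]
tcp_rot: [-3.142, -0.0, 0.266]
contact_force: [0.2, -0.6, 0.0]
grip_width: 16.8
```

>>> carry_out(
  xyz=[
    [0,0,0],
    [0,0,0],
    [0,0,0],
  ],
  dr=[
    [0,0,0],
    [0,0,0],
    [0,0,0],
  ],
)

```text
time: 4.82
tool_pos: [449.3, 246.2, 48.9]
tcp_rot: [-3.142, -0.0, 0.266]
contact_force: [0.1, 0.5, -0.5]
grip_width: 11.8
```

```bash
python3 - <<'E'
from plant import *
from h import *
c=capture("wrist");cv2.imwrite("pics/w2.png",c["image"]);pickle.dump(c,open("w2.pkl","wb"))
E
```

```text
(no output)
```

View pics/w2.png

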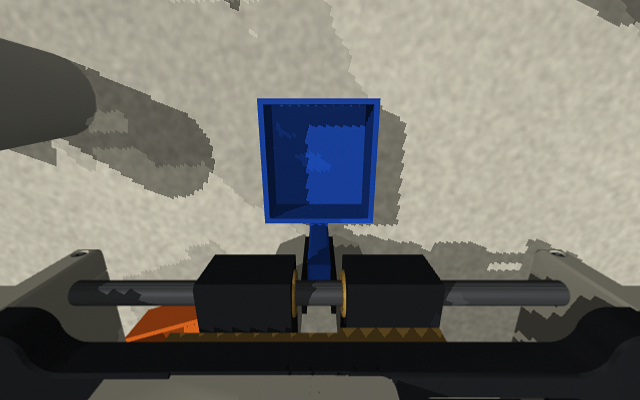

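Grip good: 11.8 mm on the tab. I'll lift and carry to a spot about 50 mm short of the goal, then measure the dispenser from the wrist.

```bash
python3 - <<'E'
from fit import *
c=pickle.load(open("w2.pkl","rb"))
crop(c,245,85,150,100,5,"pics/b4.png")
P=[[35,32,30],[35,-32,30],[-35,-32,30],[-35,32,30]]
uv=[[257,98],[380,98],[373.5,223],[264.5,223]]
x,r=fit([(c,P,uv)],[500,260,.27]);print(x,r.round(1));print(fr(*x,[-55,0,46]))
E
python3 -c "
from plan import *
plan([403,34.5,79],-.336,10)"
```

```text
[5.02863453e+02 2.59991403e+02 2.67417368e-01] [[-0.6 -0.2]
 [ 0.9 -0.5]
 [-0.5  0.4]
 [ 0.3  0.7]]
[[449.81834225 245.45812114  46.        ]]
XYZ [[-0.17,0.32,-0.05],[-0.15,0.33,-0.05],[-0.13,0.34,-0.05],[-0.11,0.34,-0.05],[-0.08,0.35,-0.05],[-0.06,0.36,-0.05],[-0.04,0.36,-0.05],[-0.02,0.36,-0.05]] 
DR [[-0.0,0.0,0.43],[-0.0,0.0,0.43],[-0.0,0.0,0.43],[-0.0,0.0,0.43],[-0.0,0.0,0.43],[-0.0,0.0,0.43],[-0.0,0.0,0.43],[-0.0,0.0,0.43]]
XYZ [[-0.0,0.36,-0.05],[0.02,0.36,-0.05]] 
DR [[-0.0,0.0,0.43],[-0.0,0.0,0.44]]
end [403.2  34.3  78.9] [-3.142  0.    -0.336] from [449.3 246.2  48.9] [-3.141  0.     0.266]
```

>>> carry_out(
  xyz=[
    [0,0,-0.25],
    [0,0,-0.25],
    [-0.17,0.32,0],
    [-0.15,0.33,0],
    [-0.13,0.34,0],
    [-0.11,0.34,0],
    [-0.08,0.35,0],
    [-0.06,0.36,0],
  ],
  dr=[
    [0,0,0],
    [0,0,0],
    [0,0,0.43],
    [0,0,0.43],
    [0,0,0.43],
    [0,0,0.43],
    [0,0,0.43],
    [0,0,0.43],
  ],
)

```text
time: 5.88
tool_pos: [421.9, 118.4, 80.1]
tcp_rot: [-3.141, -0.002, -0.097]
contact_force: [-0.1, 0.1, -1.4]
grip_width: 11.7
```

>>> carry_out(
  xyz=[
    [-0.04,0.36,0],
    [-0.02,0.36,0],
    [0,0.36,0],
    [0.02,0.36,0],
    [0,0,0],
    [0,0,0],
  ],
  dr=[
    [0,0,0.43],
    [0,0,0.43],
    [0,0,0.43],
    [0,0,0.43],
    [0,0,0],
    [0,0,0],
  ],
)

```text
time: 6.62
tool_pos: [403.8, 34.6, 79.6]
tcp_rot: [-3.141, -0.001, -0.334]
contact_force: [-0.4, -0.8, -1.7]
grip_width: 11.5
```

```bash
python3 - <<'E'
from plant import *
from h import *
d={}
for n in("wrist","top","side"):
    c=capture(n);cv2.imwrite(f"pics/{n}3.png",c["image"]);d[n]=c
pickle.dump(d,open("c3.pkl","wb"))
E
```

```text
(no output)
```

View pics/wrist3.png

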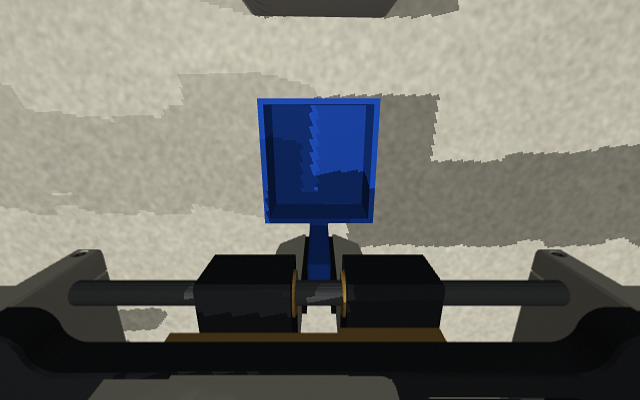

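View pics/top3.png

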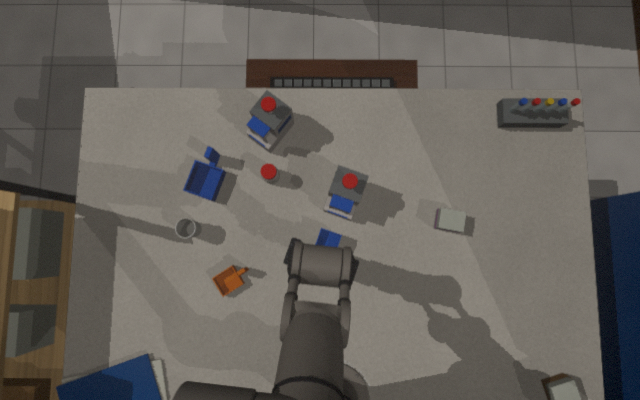

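```bash
python3 - <<'E'
from h import *
d=pickle.load(open("c3.pkl","rb"))
im=d["wrist"]["image"][0:40,220:420];im=np.clip(im.astype(float)*1.6,0,255).astype(np.uint8)
cv2.imwrite("pics/b5.png",cv2.resize(im,None,fx=4,fy=4,interpolation=cv2.INTER_CUBIC))
im=d["top"]["image"][150:225,300:400];im=np.clip(im.astype(float)*1.6,0,255).astype(np.uint8)
cv2.imwrite("pics/b6.png",cv2.resize(im,None,fx=8,fy=8,interpolation=cv2.INTER_CUBIC))
E
```

```text
(no output)
```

View pics/b5.png

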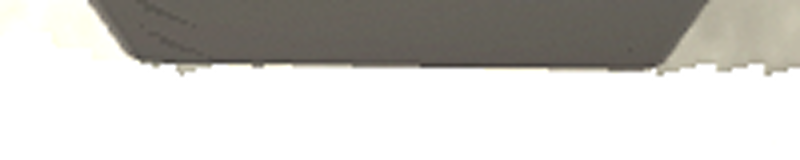

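View pics/b6.png

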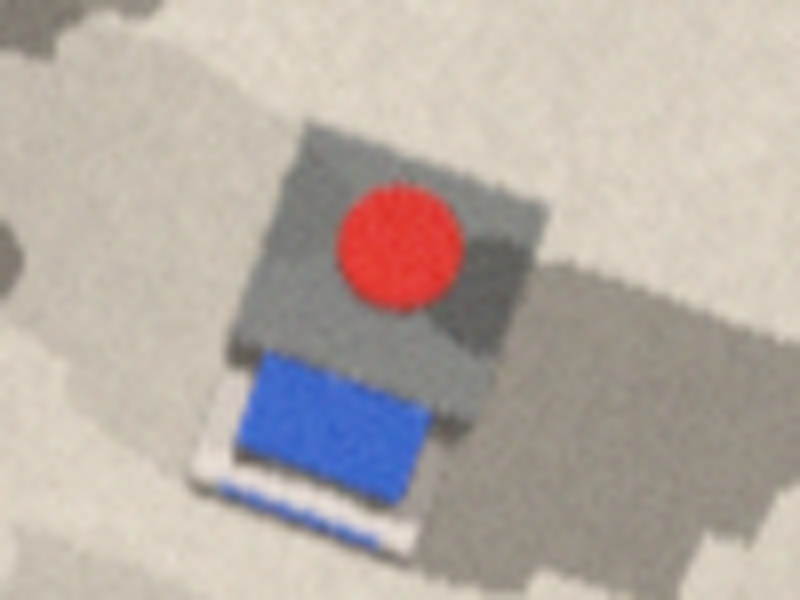

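```bash
python3 - <<'E'
from fit import *
d=pickle.load(open("c3.pkl","rb"));c=d["wrist"];t=d["top"]
B=unproj(c,[[254.2,15.3],[384.4,16.5]],0);print(B, np.linalg.norm(B[0]-B[1]));v=B[1]-B[0];print("yaw",np.arctan2(-v[0]*-1,-v[1]) , np.arctan2(v[0],-v[1]))
P=[[35,32,30],[35,-32,30],[-35,-32,30],[-35,32,30]]
for z in(28,30,32):
  x,r=fit([(c,np.array(P)+[0,0,z],[[257,98],[380,98],[373.5,223],[264.5,223]])],[450,20,-.33]);print("tray",x,abs(r).max())
tt=lambda a,u,v:(np.array(a)+.5)/8-.5+[u,v]
PT=[[-49.5,45,55],[-49.5,-45,55],[75,45,140],[75,-45,140],[35,0,188.5]]
ut=tt([[190,487],[412,556],[308,120],[550,208],[400,248]],300,150)
x,r=fit([(t,PT,ut)],[580,-30,-.3]);print("top",x,r.round(1))
x,r=fit([(t,PT,ut),(c,[[-49.5,45,0],[-49.5,-45,0]],[[254.2,15.3],[384.4,16.5]])],[580,-30,-.3]);print("both",x,r.round(1))
x,r=fit([(c,[[-49.5,45,0],[-49.5,-45,0]],[[254.2,15.3],[384.4,16.5]])],[580,-30,-.3]);print("wrist",x,r.round(1))
for y in (x,):print("goalgrip",fr(*y,[-139.5,0,46]),"btn",fr(*y,[35,0,188.5]))
E
```

```text
[[ 5.53537552e+02  2.74866018e+01  2.84217094e-14]
 [ 5.24628445e+02 -5.35829117e+01  0.00000000e+00]] 86.06975375946689
yaw -0.34253933686915994 -0.34253933686915994
tray [ 4.55951187e+02  1.63126072e+01 -3.32847218e-01] 1.4665295325145848
tray [ 4.56149761e+02  1.62062402e+01 -3.32527258e-01] 0.7567745799753993
tray [ 4.56293050e+02  1.61010621e+01 -3.32284245e-01] 1.4759306323684882
top [ 5.81584957e+02 -2.79498189e+01 -3.33963359e-01] [[-0.6 -0.7]
 [ 0.6  0.8]
 [-0.3  0.1]
 [ 0.2 -0.2]
 [ 0.1  0. ]]
both [ 5.85627028e+02 -2.89355413e+01 -3.40586106e-01] [[-0.3 -2.2]
 [ 0.8 -0.5]
 [ 0.2 -1.3]
 [ 0.7 -1.5]
 [ 0.5 -1.5]
 [-3.8  0.7]
 [ 2.1  0.4]]
wrist [ 5.85673785e+02 -2.96600603e+01 -3.42283560e-01] [[-3.   0.1]
 [ 3.   0.1]]
goalgrip [[454.26608606  17.16158818  46.        ]] btn [[618.64345806 -41.40742732 188.5       ]]
```

Lateral alignment already agrees between the two cameras (167.2 vs 167.3 mm along the dispenser's y). The gap is 48–53 mm. I'll go down and forward, then touch gently.

>>> carry_out(
  xyz=[
    [0,0,0.15],
    [0,0,0.15],
    [0,0,0.15],
    [0.2,0,0],
    [0.2,0,0],
    [0.2,0,0],
    [0.08,0,0],
    [0,0,0],
  ],
  dr=[
    [0,0,0.05],
    [0,0,0],
    [0,0,0],
    [0,0,0],
    [0,0,0],
    [0,0,0],
    [0,0,0],
    [0,0,0],
  ],
)

```text
time: 7.78
tool_pos: [442.0, 20.5, 52.0]
tcp_rot: [-3.141, -0.0, -0.342]
contact_force: [-0.0, 0.1, -0.6]
grip_width: 11.7
```

>>> carry_out(
  xyz=[
    [0,0,0],
    [0,0,0],
  ],
  dr=[
    [0,0,0],
    [0,0,0],
  ],
)

```text
time: 8.02
tool_pos: [441.4, 20.8, 51.9]
tcp_rot: [-3.142, 0.0, -0.342]
contact_force: [0.6, -0.8, -1.0]
grip_width: 11.7
```

```bash
python3 - <<'E'
from plant import *
from h import *
c=capture("wrist");cv2.imwrite("pics/w4.png",c["image"]);pickle.dump(c,open("w4.pkl","wb"))
E
```

```text
(no output)
```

View pics/w4.png

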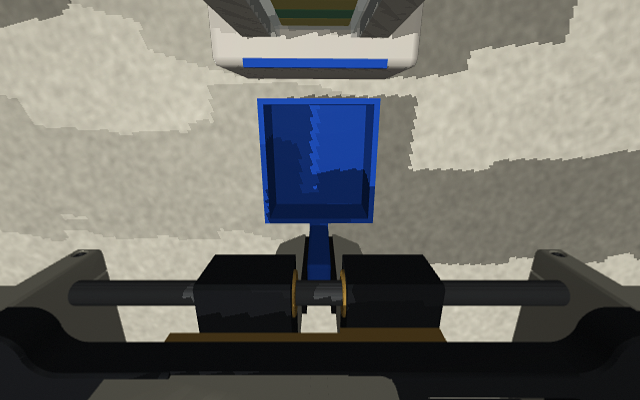

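```bash
python3 - <<'E'
from h import *
c=pickle.load(open("w4.pkl","rb"))
im=c["image"][0:110,195:435];im=np.clip(im.astype(float)*1.4,0,255).astype(np.uint8)
cv2.imwrite("pics/b7.png",cv2.resize(im,(800,367),interpolation=cv2.INTER_CUBIC))
E
```

```text
(no output)
```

View pics/b7.png

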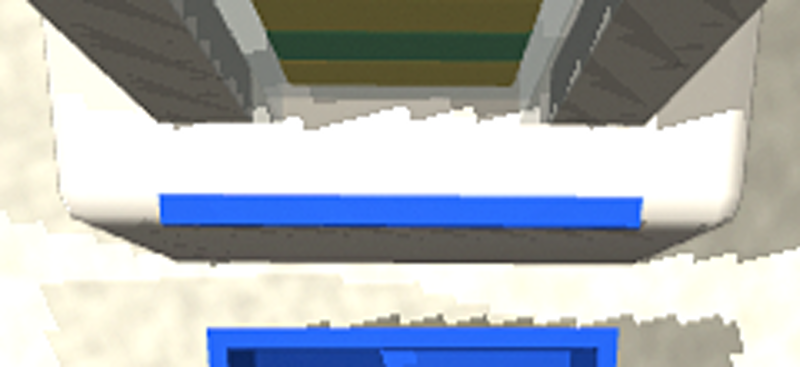

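```bash
python3 - <<'E'
from fit import *
c=pickle.load(open("w4.pkl","rb"))
s=lambda a:np.array(a,float)/ (800/240)+[195,0]-.35
A=unproj(c,s([[160,226],[642,228],[60,195],[742,195],[180,262],[635,265]]),[55,55,55,55,0,0])
P=[[35,32,30],[35,-32,30],[-35,-32,30],[-35,32,30]]
x,r=fit([(c,np.array(P)+[0,0,3],[*s([[208,328],[617,328.5]]),[373.5,223],[264.5,223]])],[490,0,-.33]);print("tray",x,abs(r).max())
R=lambda p,a:(p[:,:2]-x[:2])@np.array([[np.cos(a),-np.sin(a)],[np.sin(a),np.cos(a)]])
print(R(A,x[2]).round(1))  # in tray axes
print("widths",np.linalg.norm(A[::2]-A[1::2],axis=1))
E
```

```text
tray [ 4.93600035e+02  2.01008866e+00 -3.39930129e-01] 1.1338278728243267
[[ 46.5  32.4]
 [ 46.2 -29.3]
 [ 50.1  44.8]
 [ 49.9 -41.7]
 [ 47.4  42.8]
 [ 46.7 -40.8]]
widths [61.7833461  86.57191078 83.56867416]
```

>>> carry_out(
  xyz=[
    [0,-0.025,0.042],
    [0.05,0,0],
    [0.05,0,0],
    [0.04,0,0],
    [0,0,0],
    [0,0,0],
  ],
  dr=[
    [0,0,0.04],
    [0,0,0],
    [0,0,0],
    [0,0,0],
    [0,0,0],
    [0,0,0],
  ],
)

```text
time: 8.82
tool_pos: [450.0, 19.2, 49.4]
tcp_rot: [-3.142, 0.0, -0.347]
contact_force: [-0.8, 0.1, -1.3]
grip_width: 11.8
```

>>> carry_out(
  xyz=[
    [0.015,0,0],
    [0.015,0,0],
    [0,0,0],
  ],
  dr=[
    [0,0,0],
    [0,0,0],
    [0,0,0],
  ],
)

```text
time: 9.2
tool_pos: [451.9, 18.6, 49.4]
tcp_rot: [-3.141, -0.0, -0.347]
contact_force: [-0.8, 0.3, -0.7]
grip_width: 11.9
```

>>> carry_out(
  xyz=[
    [0.015,0,0],
    [0,0,0],
    [0,0,0],
  ],
  dr=[
    [0,0,0],
    [0,0,0],
    [0,0,0],
  ],
)

```text
time: 9.57
tool_pos: [452.6, 18.3, 49.4]
tcp_rot: [-3.142, 0.0, -0.347]
contact_force: [-0.5, 0.7, -0.5]
grip_width: 12.0
```

```bash
python3 - <<'E'
from plant import *
from h import *
c=capture("wrist");pickle.dump(c,open("w5.pkl","wb"))
im=c["image"][0:150,195:435];im=np.clip(im.astype(float)*1.4,0,255).astype(np.uint8)
cv2.imwrite("pics/w5.png",cv2.resize(im,(800,500),interpolation=cv2.INTER_CUBIC))
E
```

```text
(no output)
```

View pics/w5.png

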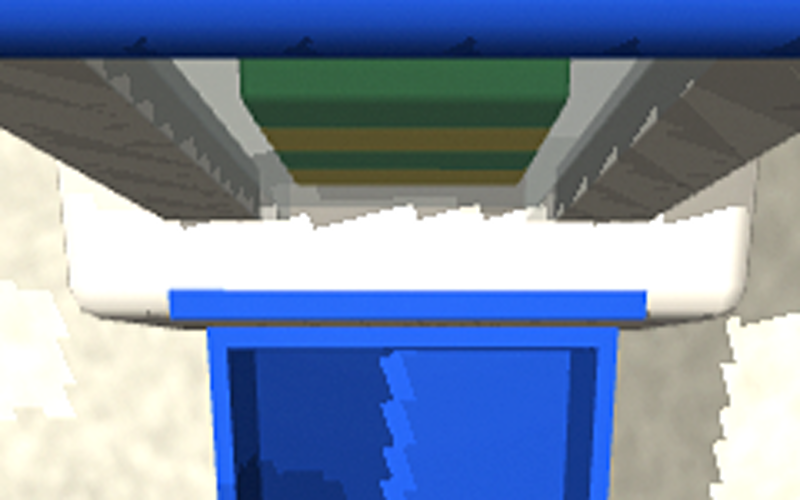

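```bash
python3 - <<'E'
from fit import *
c=pickle.load(open("w5.pkl","rb"))
s=lambda a:np.array(a,float)/ (800/240)+[195,0]-.35
A=unproj(c,s([[170,318],[646,318.5],[70,290],[746,290]]),[55,55,55,55])
P=[[35,32,30],[35,-32,30],[-35,-32,30],[-35,32,30]]
for v in (223,):
  x,r=fit([(c,np.array(P)+[0,0,.5],[*s([[208,328],[617,328.5]]),[373.5,v],[264.5,v]])],[490,0,-.33]);print("tray",x,abs(r).max())
  B=unproj(c,s([[208,328],[617,328.5]]),30.5)
R=lambda p,a:(p[:,:2]-x[:2])@np.array([[np.cos(a),-np.sin(a)],[np.sin(a),np.cos(a)]])
print(R(A,x[2]).round(1),R(B,x[2]).round(1))
E
```

```text
tray [ 5.04769188e+02 -7.79756139e-01 -3.45658797e-01] 1.145964883099623
[[ 35.3  31.5]
 [ 35.2 -30.1]
 [ 38.7  44. ]
 [ 38.6 -42.6]] [[ 34.9  31.7]
 [ 34.7 -31.4]]
```

>>> carry_out(
  xyz=[
    [0,-0.01,0],
    [0.012,0,0],
    [0,0,0],
    [0,0,0],
  ],
  dr=[
    [0,0,0],
    [0,0,0],
    [0,0,0],
    [0,0,0],
  ],
)

```text
time: 10.12
tool_pos: [453.0, 18.8, 49.3]
tcp_rot: [3.142, 0.001, -0.347]
contact_force: [-3.1, 2.0, 0.4]
grip_width: 12.0
```

>>> carry_out(
  xyz=[
    [0.012,0,0],
    [0,0,0],
    [0,0,0],
  ],
  dr=[
    [0,0,0],
    [0,0,0],
    [0,0,0],
  ],
)

```text
time: 10.5
tool_pos: [453.1, 18.7, 49.2]
tcp_rot: [3.141, 0.002, -0.347]
contact_force: [-5.6, 3.5, 2.3]
grip_width: 11.8
```

Contact confirmed: TCP stopped and force is 6 N along −x. I'll lower the last fraction of a millimetre to the bench and release.

>>> carry_out(
  xyz=[
    [0,0,0.012],
    [0,0,0],
    [0,0,0],
  ],
  dr=[
    [0,0,0],
    [0,0,0],
    [0,0,0],
  ],
)

```text
time: 10.88
tool_pos: [453.0, 18.7, 48.9]
tcp_rot: [3.141, 0.002, -0.347]
contact_force: [-6.7, 3.9, 6.4]
grip_width: 12.0
```

```bash
python3 -c "
from plant import *
o=get_obs();print(o['moment'],o['tool_pos'],o['contact_force'])"
```

```text
[ 0.39664303  0.95172377 -0.04705329] [453.01823218  18.71698248  48.86637524] [-6.71726733  3.92546912  6.42338546]
```

>>> carry_out(
  xyz=[
    [0,0,0],
    [0,0,0],
    [0,0,0],
    [0,0,0],
    [0,0,0],
    [0,0,0],
  ],
  dr=[
    [0,0,0],
    [0,0,0],
    [0,0,0],
    [0,0,0],
    [0,0,0],
    [0,0,0],
  ],
  gripper=0,
)

```text
time: 11.62
tool_pos: [454.2, 18.3, 48.6]
tcp_rot: [-3.142, 0.0, -0.347]
contact_force: [-1.2, -0.1, 0.1]
grip_width: 45.8
```

```bash
python3 - <<'E'
from plant import *
from h import *
o=get_obs();print(o['tool_pos'],o['contact_force'],o["grip_width"])
c=capture("wrist");pickle.dump(c,open("w6.pkl","wb"))
im=c["image"][0:150,195:435];im=np.clip(im.astype(float)*1.4,0,255).astype(np.uint8)
cv2.imwrite("pics/w6.png",cv2.resize(im,(800,500),interpolation=cv2.INTER_CUBIC))
E
```

```text
[454.19281347  18.34793935  48.64941855] [-1.21394212 -0.08080484  0.13250028] 45.83966552171162
```

View pics/w6.png

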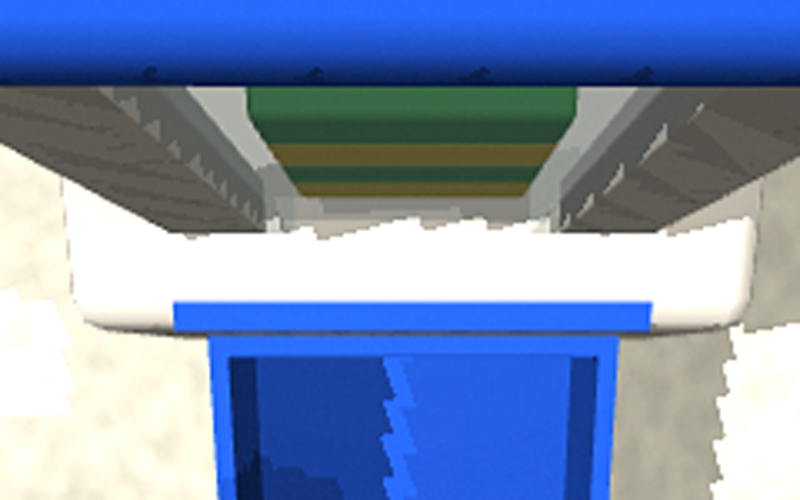

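Tray released: stripe centre at 413 and tray centre at 413.5 in the crop, edges parallel, no visible gap. Now straight up, close the fingers, and move above the button.

>>> carry_out(
  xyz=[
    [0,0,-0.3],
    [0,0,-0.6],
    [0,0,-0.9],
    [0,0,-0.9],
    [0,0,-0.6],
    [0,0,-0.2],
    [0,0,0],
  ],
  dr=[
    [0,0,0],
    [0,0,0],
    [0,0,0],
    [0,0,0],
    [0,0,0],
    [0,0,0],
    [0,0,0],
  ],
)

```text
time: 12.55
tool_pos: [454.1, 18.4, 258.4]
tcp_rot: [-3.141, -0.0, -0.347]
contact_force: [-0.8, 0.0, -0.5]
grip_width: 46.3
```

```bash
python3 - <<'E'
from plan import *
from plant import *
plan([616.5,-40.3,245],-.346,5)
c=capture("wrist");pickle.dump(c,open("w7.pkl","wb"));cv2.imwrite("pics/w7.png",c["image"])
E
```

```text
XYZ [[0.58,-0.0,0.04],[0.57,-0.0,0.05],[0.58,-0.0,0.04],[0.57,-0.0,0.05],[0.58,-0.0,0.04]] 
DR [[-0.0,-0.0,-0.0],[-0.0,-0.0,-0.0],[-0.0,-0.0,-0.0],[-0.0,-0.0,-0.0],[-0.0,-0.0,-0.01]]
end [616.5 -40.5 245.2] [-3.141 -0.    -0.346] from [454.1  18.4 258.4] [-3.141 -0.    -0.347]
```

View pics/w7.png

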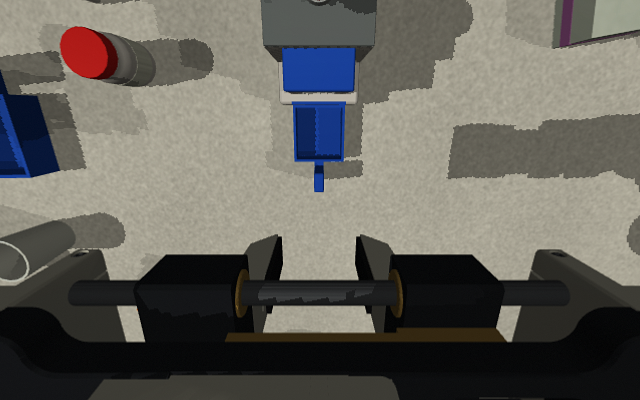

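The tray sits centred against the foot: tray (293–345, 102–160), foot edge (280–357, ~100). I'll move over the button and close the fingers.

>>> carry_out(
  xyz=[
    [0.4,0,0.04],
    [0.58,0,0.04],
    [0.58,0,0.04],
    [0.58,0,0.04],
    [0.5,0,0.04],
    [0.24,0,0.02],
    [0,0,0],
    [0,0,0],
  ],
  dr=[
    [0,0,0],
    [0,0,0],
    [0,0,0],
    [0,0,0],
    [0,0,0],
    [0,0,0],
    [0,0,0],
    [0,0,0],
  ],
  gripper=-1,
)

```text
time: 13.6
tool_pos: [615.8, -40.2, 244.2]
tcp_rot: [3.141, 0.003, -0.347]
contact_force: [0.1, 0.3, -1.0]
grip_width: 0.5
```

```bash
python3 - <<'E'
from plant import *
from h import *
o=get_obs();print(o['tool_pos'],o["tcp_rot"],o['contact_force'],o["grip_width"])
for n in ("side","top"):
  c=capture(n);pickle.dump(c,open(n+"8.pkl","wb"))
  if n=="side": crop(c,270,130,160,120,5,"pics/s8.png")
  else: crop(c,270,140,160,120,5,"pics/t8.png")
E
```

```text
[615.7871486  -40.15636417 244.16705312] [ 3.14131522e+00  2.66205569e-03 -3.47267441e-01] [ 0.12083259  0.27272876 -0.99956078] 0.5215913770468109
```

View pics/s8.png

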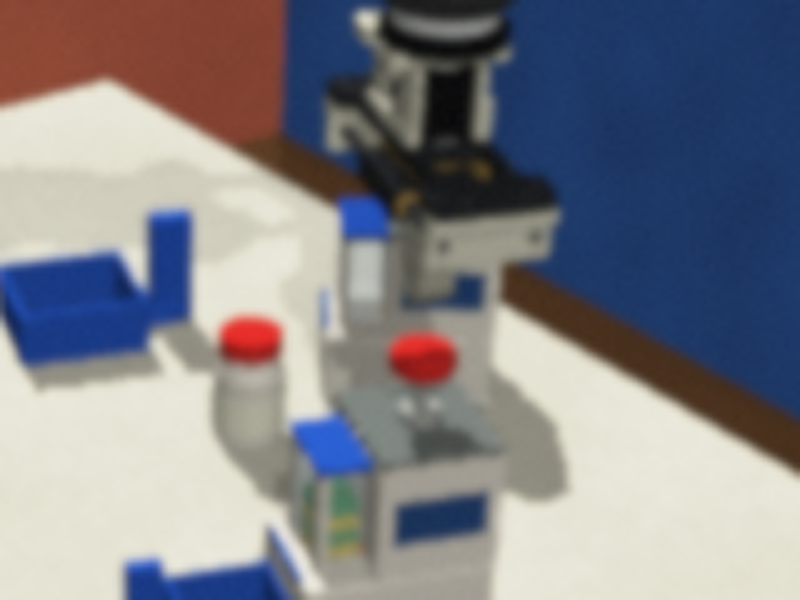

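View pics/t8.png

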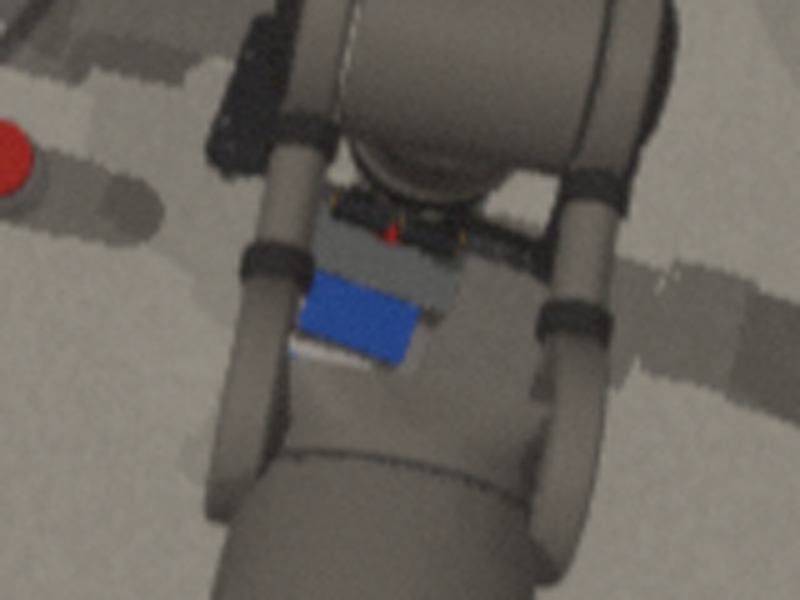

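```bash
python3 - <<'E'
from h import *
c=pickle.load(open("side8.pkl","rb"))
P=[[616.5,-40.3,181.5],[614.8,-39.6,181.5],[618.6,-41.4,181.5],[615.8,-40.2,222],[584,-28.6,188]]
print((proj(c,P)-[270,130])*5)
im=c["image"].astype(int);m=(im[...,2]>130)&(im[...,1]<80)&(im[...,0]<80);m[:,:330]=0;m[:185]=0;m[:,380:]=0;m[225:]=0
v,u=np.nonzero(m);print((u.mean()-270+.5)*5,(v.mean()-130+.5)*5,len(u))
E
```

```text
[[419.2123865  357.58113209]
 [416.32215159 357.89436442]
 [423.03274967 357.3502255 ]
 [422.05182549 298.49355252]
 [365.89734297 355.26860742]]
424.0934065934067 358.1593406593407 91
```

>>> carry_out(
  xyz=[
    [0.025,0,0.2],
    [0,0,0.2],
    [0,0,0.1],
    [0,0,0.03],
    [0,0,0],
    [0,0,0],
  ],
  dr=[
    [0,0,0],
    [0,0,0],
    [0,0,0],
    [0,0,0],
    [0,0,0],
    [0,0,0],
  ],
)

```text
time: 14.45
tool_pos: [618.3, -41.0, 214.1]
tcp_rot: [-3.141, -0.001, -0.347]
contact_force: [-0.5, 0.6, -0.8]
grip_width: 0.5
```

>>> carry_out(
  xyz=[
    [0,0,0.05],
    [0,0,0.05],
    [0,0,0.05],
    [0,0,0.05],
    [0,0,0.05],
    [0,0,0.05],
    [0,0,0],
    [0,0,0],
  ],
  dr=[
    [0,0,0],
    [0,0,0],
    [0,0,0],
    [0,0,0],
    [0,0,0],
    [0,0,0],
    [0,0,0],
    [0,0,0],
  ],
)

```text
time: 15.45
tool_pos: [618.4, -41.0, 196.7]
tcp_rot: [-3.141, -0.002, -0.347]
contact_force: [-1.7, -0.6, 6.2]
grip_width: 0.2
```

>>> carry_out(
  xyz=[
    [0,0,0.04],
    [0,0,0.03],
    [0,0,0.03],
    [0,0,0.02],
    [0,0,0],
  ],
  dr=[
    [0,0,0],
    [0,0,0],
    [0,0,0],
    [0,0,0],
    [0,0,0],
  ],
)

```text
time: 16.08
tool_pos: [618.4, -41.0, 189.7]
tcp_rot: [-3.141, -0.002, -0.347]
contact_force: [-1.5, -0.1, 8.1]
grip_width: 0.2
```

>>> carry_out(
  xyz=[
    [0,0,0.015],
    [0,0,0.015],
    [0,0,0],
  ],
  dr=[
    [0,0,0],
    [0,0,0],
    [0,0,0],
  ],
)

```text
time: 16.45
tool_pos: [618.4, -41.0, 188.6]
tcp_rot: [-3.141, -0.002, -0.347]
contact_force: [-2.3, 0.5, 10.8]
grip_width: 0.5
```

>>> carry_out(
  xyz=[
    [0,0,0.012],
    [0,0,0.012],
    [0,0,0],
  ],
  dr=[
    [0,0,0],
    [0,0,0],
    [0,0,0],
  ],
)

```text
time: 16.82
tool_pos: [618.4, -41.0, 188.3]
tcp_rot: [-3.141, -0.003, -0.347]
contact_force: [-4.8, 0.5, 17.0]
grip_width: 0.5
```

>>> carry_out(
  xyz=[
    [0,0,0.012],
    [0,0,0],
    [0,0,0],
    [0,0,0],
  ],
  dr=[
    [0,0,0],
    [0,0,0],
    [0,0,0],
    [0,0,0],
  ],
)

```text
time: 17.32
tool_pos: [618.5, -41.0, 188.1]
tcp_rot: [-3.141, -0.004, -0.347]
contact_force: [-6.2, 1.2, 19.5]
grip_width: 0.2
```

```bash
python3 - <<'E'
from plant import *
from h import *
o=get_obs();print(o['tool_pos'],o['contact_force'])
c=capture("side");crop(c,270,150,160,120,5,"pics/s9.png")
E
```

```text
[618.4639085  -41.01165984 188.07963564] [-6.17757832  1.21285659 19.53084809]
```

View pics/s9.png

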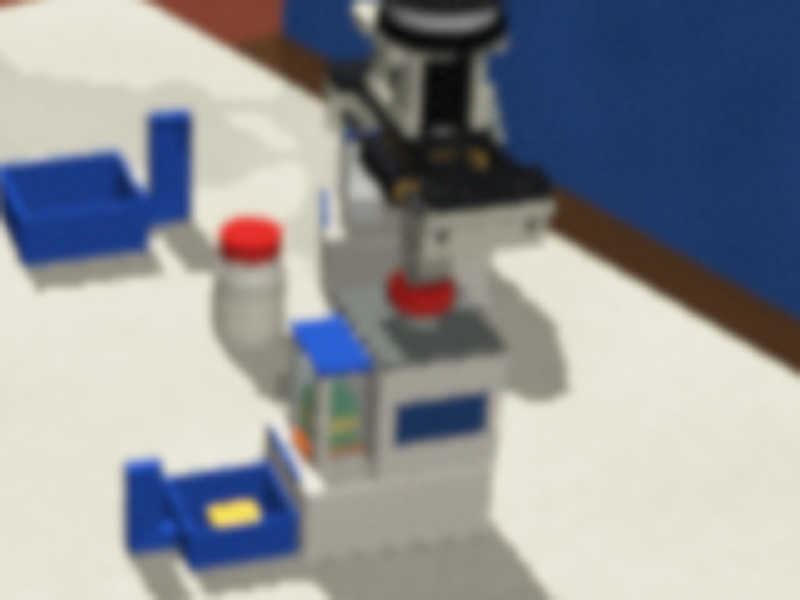

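Pressed home at about 22 mm with 19.5 N. The yellow cassette lies in the tray. Letting the plunger come up fully.

>>> carry_out(
  xyz=[
    [0,0,-0.1],
    [0,0,-0.1],
    [0,0,-0.1],
    [0,0,-0.1],
    [0,0,-0.1],
    [0,0,-0.05],
    [0,0,0],
    [0,0,0],
  ],
  dr=[
    [0,0,0],
    [0,0,0],
    [0,0,0],
    [0,0,0],
    [0,0,0],
    [0,0,0],
    [0,0,0],
    [0,0,0],
  ],
)

```text
time: 18.38
tool_pos: [617.9, -41.0, 217.0]
tcp_rot: [3.142, 0.001, -0.347]
contact_force: [0.6, 0.1, -1.0]
grip_width: 0.5
```

```bash
python3 - <<'E'
from plant import *
from h import *
o=get_obs();print(o['tool_pos'],o['contact_force'])
c=capture("side");crop(c,270,150,160,120,5,"pics/s10.png")
E
```

```text
[617.85692203 -40.95453183 217.00075587] [ 0.59281611  0.11282122 -0.9538996 ]
```

View pics/s10.png

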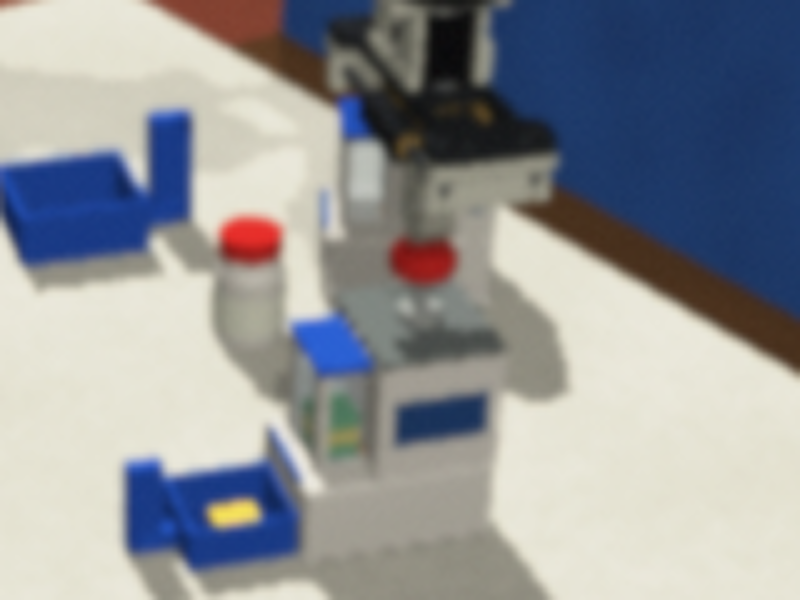

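>>> carry_out(
  xyz=[
    [0,0,0.08],
    [0,0,0.06],
    [0,0,0.05],
    [0,0,0.05],
    [0,0,0.05],
    [0,0,0.04],
    [0,0,0.04],
    [0,0,0.03],
  ],
  dr=[
    [0,0,0],
    [0,0,0],
    [0,0,0],
    [0,0,0],
    [0,0,0],
    [0,0,0],
    [0,0,0],
    [0,0,0],
  ],
)

```text
time: 19.42
tool_pos: [618.1, -41.0, 194.4]
tcp_rot: [-3.141, -0.001, -0.347]
contact_force: [-3.3, 0.5, 7.8]
grip_width: 0.6
```

>>> carry_out(
  xyz=[
    [0,0,0.025],
    [0,0,0.02],
    [0,0,0],
    [0,0,0],
  ],
  dr=[
    [0,0,0],
    [0,0,0],
    [0,0,0],
    [0,0,0],
  ],
)

```text
time: 19.92
tool_pos: [618.0, -41.0, 191.8]
tcp_rot: [-3.141, -0.001, -0.347]
contact_force: [-2.8, -0.0, 7.4]
grip_width: 0.3
```

>>> carry_out(
  xyz=[
    [0,0,0.02],
    [0,0,0.015],
    [0,0,0.015],
    [0,0,0],
  ],
  dr=[
    [0,0,0],
    [0,0,0],
    [0,0,0],
    [0,0,0],
  ],
)

```text
time: 20.42
tool_pos: [618.1, -41.0, 188.9]
tcp_rot: [-3.141, -0.001, -0.347]
contact_force: [-2.9, -0.3, 8.8]
grip_width: 0.4
```

>>> carry_out(
  xyz=[
    [0,0,0.012],
    [0,0,0.012],
    [0,0,0],
  ],
  dr=[
    [0,0,0],
    [0,0,0],
    [0,0,0],
  ],
)

```text
time: 20.8
tool_pos: [618.1, -41.0, 188.5]
tcp_rot: [-3.141, -0.002, -0.347]
contact_force: [-3.9, 1.5, 12.1]
grip_width: 0.4
```

>>> carry_out(
  xyz=[
    [0,0,0.012],
    [0,0,0.012],
    [0,0,0],
    [0,0,0],
    [0,0,0],
  ],
  dr=[
    [0,0,0],
    [0,0,0],
    [0,0,0],
    [0,0,0],
    [0,0,0],
  ],
)

```text
time: 21.42
tool_pos: [618.2, -41.0, 188.1]
tcp_rot: [-3.141, -0.003, -0.347]
contact_force: [-7.0, 1.2, 18.8]
grip_width: 0.4
```

>>> carry_out(
  xyz=[
    [0,0,-0.1],
    [0,0,-0.1],
    [0,0,-0.1],
    [0,0,-0.1],
    [0,0,-0.1],
    [0,0,-0.2],
    [0,0,-0.4],
    [0,0,-0.5],
  ],
  dr=[
    [0,0,0],
    [0,0,0],
    [0,0,0],
    [0,0,0],
    [0,0,0],
    [0,0,0],
    [0,0,0],
    [0,0,0],
  ],
)

```text
time: 22.42
tool_pos: [617.8, -40.9, 281.3]
tcp_rot: [3.141, 0.002, -0.347]
contact_force: [0.2, -0.4, 0.1]
grip_width: 0.3
```

>>> carry_out(
  xyz=[
    [-0.5,0,-0.2],
    [-0.8,0,0],
    [-0.8,0,0],
    [-0.8,0,0],
    [-0.6,0,0],
    [-0.3,0,0],
    [0,0,0],
    [0,0,0],
  ],
  dr=[
    [0,0,0],
    [0,0,0],
    [0,0,0],
    [0,0,0],
    [0,0,0],
    [0,0,0],
    [0,0,0],
    [0,0,0],
  ],
)

```text
time: 23.42
tool_pos: [404.9, 36.2, 293.1]
tcp_rot: [-3.141, -0.001, -0.348]
contact_force: [0.7, -0.0, 0.0]
grip_width: 0.9
```

```bash
python3 - <<'E'
from plant import *
from h import *
o=get_obs();print(o["time"],o['tool_pos'],o['contact_force'])
c=capture("side");crop(c,270,150,160,120,5,"pics/s11.png");cv2.imwrite("pics/side11.png",c["image"])
c=capture("wrist");cv2.imwrite("pics/w11.png",c["image"]);pickle.dump(c,open("w11.pkl","wb"))
c=capture("top");cv2.imwrite("pics/t11.png",c["image"])
E
```

```text
23.425 [404.87903219  36.24823063 293.06215185] [ 0.73495654 -0.00962318  0.0127936 ]
```

View pics/s11.png

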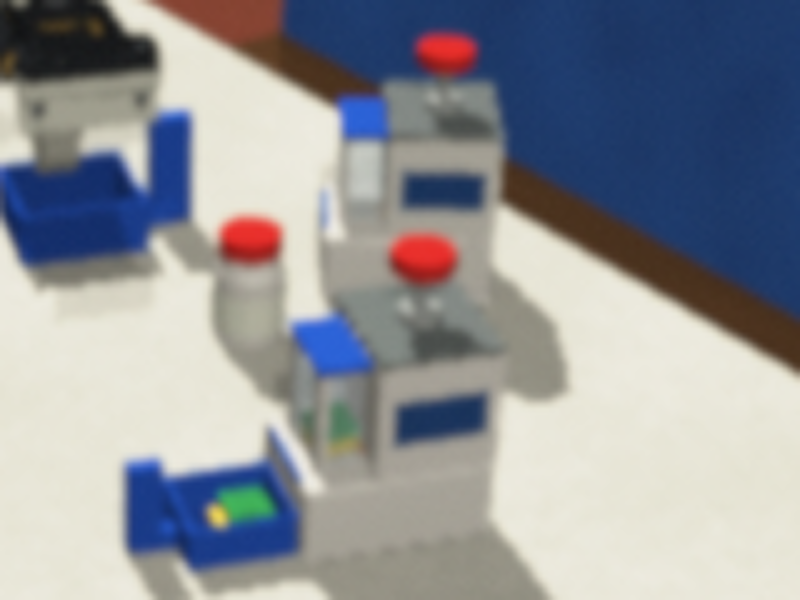

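View pics/w11.png

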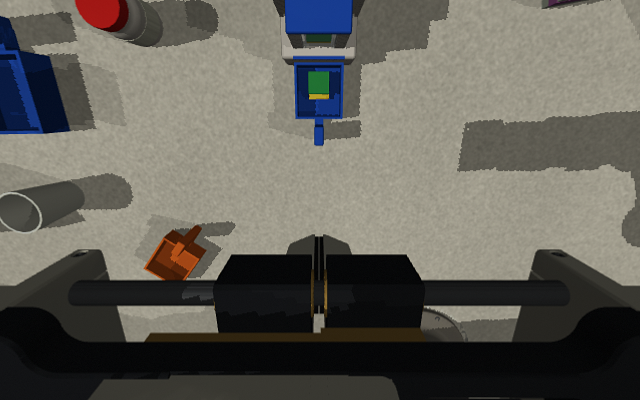

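```bash
python3 - <<'E'
from h import *
c=pickle.load(open("w11.pkl","rb"));crop(c,270,30,100,75,8,"pics/b12.png")
E
```

```text
(no output)
```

View pics/b12.png

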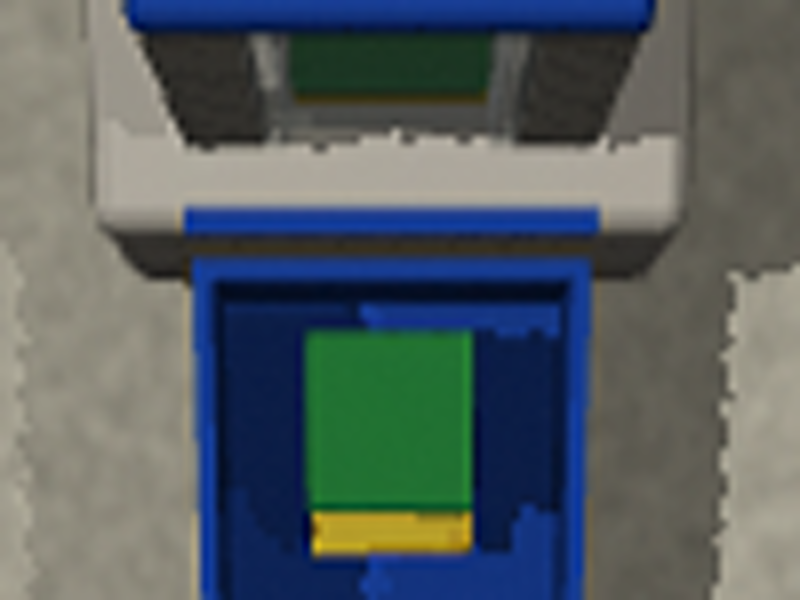

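View pics/t11.png

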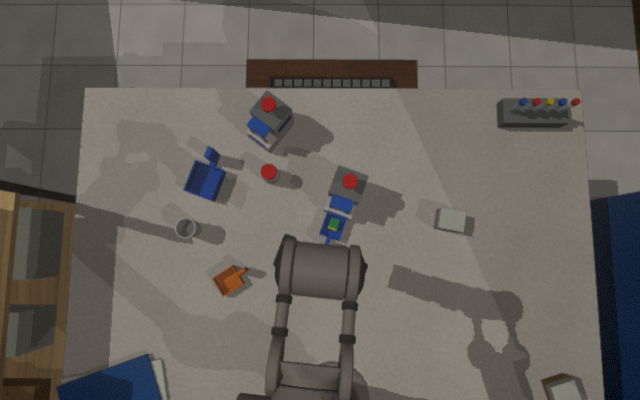

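```bash
python3 - <<'E'
from h import *
c=pickle.load(open("w11.pkl","rb"))
s=lambda a:(np.array(a,float)+.5)/8-.5+[270,30]
A=unproj(c,s([[190,233],[600,235],[160,277],[635,278],[192,258],[592,260]]),[55,55,0,0,30,30])
a=-.346;R=np.array([[np.cos(a),-np.sin(a)],[np.sin(a),np.cos(a)]])
print((A[:,:2]@R).round(1))
E
```

```text
[[510.3 201.2]
 [509.9 139.8]
 [511.8 211. ]
 [511.4 129. ]
 [510.5 203. ]
 [510.1 138.9]]
```

```bash
python3 -c "
from plant import *
print(close_job())"
```

```text
the job is handed in; nothing more can be done
None
```

I set the smaller blue tray against the front of the right-hand dispenser, tab facing away, released it, and gave the plunger two full strokes. Two cassettes, yellow and green, lie in the tray and two remain in the dispenser. The job was handed in at about 23.6 s of robot time.

- **Tray placement:** contact with the dispenser showed as about 6–8 N before I let go. The last wrist picture puts the tray within about 0.5 mm of the front face, within about 1 mm of centre, and parallel. These figures are near the limit of the camera calibration.
- **Plunger strokes:** the stop was felt at about 22 mm both times, held at 19.5 N and then 18.8 N. The plunger came fully back up after each stroke.
- **Other objects:** the jar, carton, cup, orange tray and larger blue tray look unmoved in the last pictures, and the arm stands clear of everything.
- **Disagreement between measurements:** the cameras differed by up to about 4 mm on how far away the dispenser was. I settled this by touch when the tray met the dispenser.

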